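# Set the coarse gas ring against its sprung stop, then start the gas

### The job

On the bench-top gas control unit, turn only the outer (coarse) ring of the double knob clockwise until its yellow lug has pushed the sprung brass pin of the red stop in by about 3 mm, and leave it standing there snug; the pin must never be squeezed nearly all the way in. The blue inner (fine) knob on top of it must stay exactly as it is set. Then, with the ring let go, press the green button fully down to start the gas and let it come back up, without shifting the glassware and bottle around the unit.

Things in the scene. Friction and masses are not known exactly. Their poses are not given: they have to be found in the camera images.
- gas_unit: White desktop gas control unit, a fixed box 240 x 320 x 70 mm (its x, y, z), grey top plate, green stripe on its -x side; placed and turned differently each time. Origin: centre of its underside, z up. The double knob's upright axis is at x 0, y -55 mm of it, the green button at x 0, y +105 mm; its top is 70 mm above the bench. Nothing loose stands on it.
- coarse_ring: Outer, coarse ring of the double knob: dark knurled grip of 60 mm diameter, 18 to 48 mm above the unit's top, on a pale 72 mm flange (2 to 18 mm) with a yellow lug. Origin: on its upright axis, level with the unit's top; x axis along the lug, z up. Turns stiffly (about 0.5 N m at all angles), stays where left. Clockwise from above leads to the stop: the lug meets the pin after 0.5 to 1.35 rad.
- ring_grip (a point): Point on the ring's upright axis in its knurled grip, 36 mm above the unit's top. Above 25 mm the grip is clear of lug and stop on all sides.
- lug_face (a point): Point on the clockwise face of the ring's yellow lug, where it meets the pin: 52 mm from the ring's axis, 10 mm above the unit's top. The lug is 8 mm thick (the point is 4 mm clockwise of the lug's middle), reaches from the ring to 61 mm from the axis, and is 3 to 17 mm above the unit's top.
- fine_mark (a point): Rim end of the white line on top of the inner, fine knob: 15 mm from the axis, 72 mm above the unit's top. That knob is blue, 30 mm diameter, on the same axis, from 50 to 72 mm above the unit's top (right above the coarse ring). It turns at the lightest touch (0.012 N m), is set differently each time and must stay so.
- limit_stop: Red stop block fixed on the unit's top, clockwise of the lug. Origin: on the ring's axis at the unit's top, x axis outward along the block's lug-side face, z up. Block: x 40 to 66, y -34 to 0, z 0 to 20 mm. From that face an 8 mm brass pin points along y at the lug; its free end stands 13 to 23 mm out of the face, different each time and not measured: see it or feel it.
- stop_face (a point): Point on the stop block's lug-side face at the pin's axis: 52 mm from the ring's axis, 10 mm above the unit's top. The pin is sprung: no preload, 1.5 N per mm, 10 mm of travel (3 mm in is 4.5 N and adds about 0.23 N m to the ring's turning torque). When let go, the ring's own stiffness holds it against up to 9 N of pin force.
- start_button (a joint): Green push button of 32 mm diameter in a black round housing; 0 = up, grows to 0.006 m fully pressed; its spring takes 5 N when fully down and brings it back up.
- start_button_top (a point): Centre of the green button's top face.
- flask: Small closed glass measuring flask, 62 mm diameter at the belly, 120 mm high, loose on the bench. Origin: centre of its underside.
- reagent: White plastic bottle with a blue cap, 52 mm diameter, 100 mm high, loose on the bench. Origin: centre of its underside.
- beaker: Glass beaker, 66 mm diameter, 70 mm high, loose on the bench. Origin: centre of its underside.

How it is judged:
By the outcome, as a careful person would: the job done as asked, in the order asked, and still so for the second after the job is handed in, with the robot touching nothing.
It also fails if it takes over 69 s, if anything falls off the work surface, if the arm or the gripper's body presses on something with over 40 N, if the wrist force passes 120 N, or if a joint passes its speed limit or range.

### The arm

A 6-joint arm with a two-finger parallel gripper is mounted at the origin on the work surface. World frame = base frame: x ahead of the robot, y to its left, z up, the work surface at z = 0. Lengths are in m, angles in rad, forces in N, time in s.
With the tool pointing down it reaches from about 0.25 to 0.775 m from the base axis. Payload 4 kg.
Tool frame: the origin (TCP) lies midway between the tips of the shut fingers; the grasp point (between the pads) lies 19 mm behind it (robot.grasp_offset is the distance from the TCP to the grasp point, in m); z points along the fingers, y is the direction in which the jaws open and shut (so a half turn about z gives the same grasp; the last joint's range is limited). The gripper opens to 94 mm and grips with 3 to 60 N. Pads are 16 mm wide; open, the fingers measure 119 mm over their backs; the gripper's body (75 mm by 177 mm) begins 78 mm behind the grasp point.
Start: joints at [0.999, 0.087, 1.371, -0, 1.684, -0.103], TCP at [0.249, 0.491, 0.206] pointing down, gripper open.
Joint ranges: [-3.1, 3.1], [-0.76, 2.03], [0.27, 2.55], [-1.08, 4.22], [0.17, 2.65], [-2.57, 2.57]. Speed limits (rad/s): [2.79, 2.79, 3.14, 3.14, 3.14, 3.14].

### API

Orientations are given as [roll, pitch, yaw] about the fixed x, y, z axes, in that order (R = Rz(yaw) Ry(pitch) Rx(roll)).
In Python, from bench import status, viewer, order, robot gives the robot as it stands. The module is installed in compiled form; this text tells all that it offers.
- The arm moves only by the tool move_arm, never from a script. Its argument "targets" is a list of rows, each a list of 3 entries, a list of its own where there are three numbers: the shift along the tool's x, y, z in mm, then the turn, a rotation vector about the tool's x, y, z in degrees, then the opening, from -1 (shut) to 1 (fully open). A call has 1 to 20 rows; each row is the pose to reach, as a shift and turn from the pose commanded when the call began, along the tool's axes at that moment; what a row does not reach only later rows make up. A row lasts 1/8 s, in which the tool goes at most 62.5 mm and 10.7 degrees, less where a joint would pass 70% of its speed; a pose out of reach is approached as far as the arm can. A call with a gripper value outside its range is refused whole. The fingers move at their own pace and stop on an object; the grip force is fixed at half the most. Time passes only in rows, so rows that repeat a pose let the fingers close. It gives the time, the measured TCP pose, the force and the opening at its end, in the units of the state.
- status.get_obs(): the state, without advancing time (a new reading comes with each control period).
- viewer.snapshot(name): name is "side" or "top"; returns the picture (480x640x3 uint8, red, green, blue); there is no depth.
- viewer.camera_model(name): a dict with "K" (3x3 intrinsics, pixels), "xyz" and "attitude" of the camera in the world. Camera axes: x right, y up, looking along -z (the intrinsics and any distortion apply to the point x, -y, -z); pixel columns grow to the right and rows downward; lengths in m; the calibration is good to about 2 mm. A picture is of the moment at which its call begins. camera_model takes no time and is no camera call.
- order.close_job(): hands the job in, once; it reports no verdict.
The state is a dict: "time": time; "joint_positions": joint angles; "qvel": joint speeds; "joint_torque": joint torques, N m; "tool_pos": TCP position; "ee_rot": TCP orientation; "wrist_force": force on the tool from outside, world axes, zero at the start; "wrist_torque": the same for the moment, N m; "width": finger opening in m.
Only numpy, scipy, OpenCV 4.12 (cv2) and the standard library are available. Lean on these libraries where they do the work, as an engineer would, in place of code of your own. Each camera call takes 0.05 s, during which the arm holds its last target. There are 200 camera calls.

## Working session

There is one attempt and no reset: what is moved stays moved. The work goes in short steps, Python scripts to look and compute and a tool call to move; the robot and the scene stay as the last step left them, time stands still between calls to the robot, and variables do not carry over. Pictures are saved under pics/ and viewed, about 8 in all and at most 12, crops included, and the job is handed in when it is done.

Besides the shell and the picture viewer there is one more tool, called in YAML: its name, and indented under it one key for each argument. move_arm: Moves the arm, as the interface text tells. Its arguments: {"type":"object","properties":{"targets":{"type":"array"}},"required":["targets"]}

```bash
mkdir -p pics; python3 - <<'E'
from bench import status, viewer, robot
import cv2, numpy as np
np.set_printoptions(precision=4,suppress=True)
for n in ("top","side"):
    cv2.imwrite(f"pics/{n}0.png",viewer.snapshot(n)[:,:,::-1]); print(n,viewer.camera_model(n))
print(status.get_obs()); print([a for a in dir(robot) if a[0]!='_'])
E
```

```text
top {'K': array([[489.8381,   0.    , 315.276 ],
       [  0.    , 489.8381, 241.1595],
       [  0.    ,   0.    ,   1.    ]]), 'xyz': array([0.4729, 0.0682, 1.2078]), 'attitude': array([ 0.1202, -0.0097, -1.5818])}
side {'K': array([[489.0041,   0.    , 317.8634],
       [  0.    , 489.0041, 232.6471],
       [  0.    ,   0.    ,   1.    ]]), 'xyz': array([0.5559, 0.8285, 0.7902]), 'attitude': array([ 0.8556, -0.0134, -3.1044])}
{'time': 0.1, 'joint_positions': array([ 0.9989,  0.0879,  1.3721, -0.    ,  1.6836, -0.1031]), 'qvel': array([ 0.0004, -0.0016, -0.003 ,  0.0014,  0.0002,  0.0003]), 'joint_torque': array([  0.0025, -34.1255, -30.33  ,   0.072 ,   0.0304,  -0.0001]), 'tool_pos': array([0.2482, 0.4903, 0.2044]), 'ee_rot': array([-3.1397, -0.0002,  2.6728]), 'wrist_force': array([-0.3927,  0.443 , -0.1128]), 'wrist_torque': array([-0.0092,  0.0121,  0.0368]), 'width': 0.09431774896194174}
['IKError', 'grasp_offset']
```

View pics/top0.png

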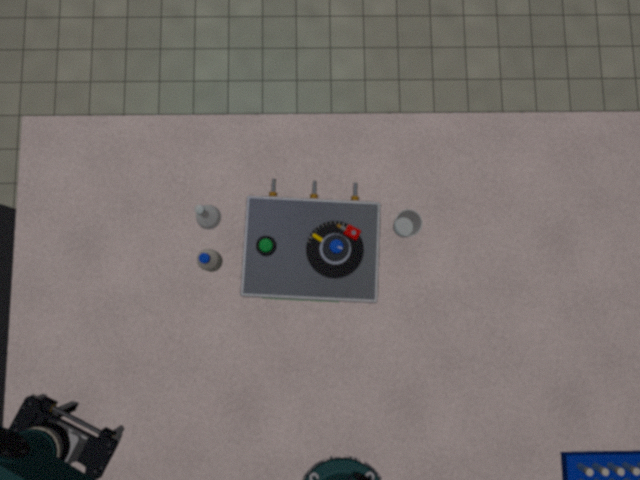

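View pics/side0.png

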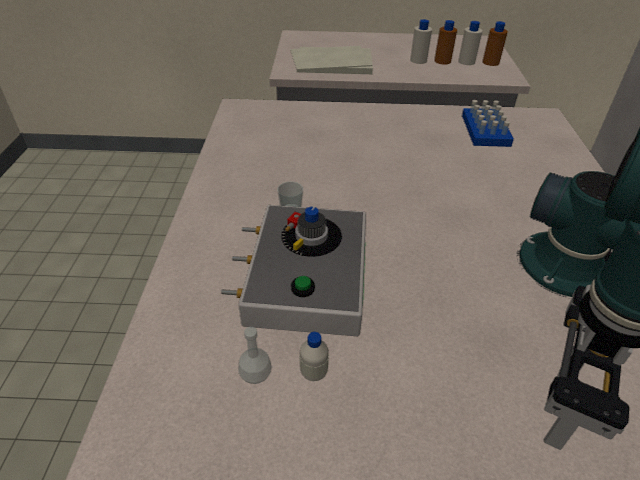

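The top view shows the knob axis near (336,248), the button at (265,245), the yellow lug at (318,237) and the red stop at (353,232). The flask is at (208,217), the bottle at (209,260) and the beaker at (406,224). Next I'll fit the unit pose and zoom in on the knob.

```bash
cat > h.py <<'E'
import numpy as np, cv2
from scipy.spatial.transform import Rotation as R
from scipy.optimize import least_squares
from bench import status, viewer
np.set_printoptions(precision=4,suppress=True)
def proj(n,P):
    m=viewer.camera_model(n); p=(np.atleast_2d(P)-m['xyz'])@R.from_euler('xyz',m['attitude']).as_matrix()
    p=p*[1,-1,-1]; q=p@m['K'].T; return q[:,:2]/q[:,2:]
def ray(n,px,z):
    m=viewer.camera_model(n); d=np.linalg.inv(m['K'])@[px[0],px[1],1]*[1,-1,-1]
    d=R.from_euler('xyz',m['attitude']).as_matrix()@d; return m['xyz']+d*(z-m['xyz'][2])/d[2]
def unit(u,P):
    x,y,w=u; P=np.atleast_2d(np.array(P,float)); c,s=np.cos(w),np.sin(w)
    return P@np.array([[c,s,0],[-s,c,0],[0,0,1]])+[x,y,0]
def crop(n,f,c,hw,k):
    im=viewer.snapshot(n); c=np.round(c).astype(int)
    s=im[c[1]-hw:c[1]+hw,c[0]-hw:c[0]+hw]; cv2.imwrite(f,cv2.resize(s,None,fx=k,fy=k,interpolation=cv2.INTER_CUBIC)[:,:,::-1]); print(f,'origin',c-hw,'scale',k)
    return im
E
python3 - <<'E'
from h import *
for n,px,z in [('button',(265,245),.08),('knob',(336.5,246),.142)]: print(n,ray('top',px,z))
C=[(.12,.16,.07),(.12,-.16,.07),(-.12,-.16,.07),(-.12,.16,.07)]
px=np.array([(248.5,197.5),(380.5,203.5),(377,300),(243,295)])
r=least_squares(lambda u:(proj('top',unit(u,C))-px).ravel(),[.5,.07,0]); print(r.x,r.fun)
u=r.x; axis=unit(u,(0,-.055,.07))[0]; but=unit(u,(0,.105,.07))[0]; print(axis,but, proj('side',[axis,but]),proj('top',[axis,but]))
print('side corners',proj('side',unit(u,C)))
for n,px in [('flask',(208,217)),('reagent',(209,260)),('beaker',(406,224))]: print(n,ray('top',px,.05))
a=crop('top','t.png',proj('top',axis)[0],40,8); b=crop('side','s.png',proj('side',axis)[0]+[-3,-10],40,8)
cv2.imwrite('pics/z1.png',np.hstack([cv2.resize(cv2.imread(f),(400,400)) for f in('t.png','s.png')]))
E
```

```text
button [0.6012 0.1723 0.08  ]
knob [0.5904 0.0101 0.142 ]
[ 0.5935  0.0628 -0.0532] [-1.6276 -2.5951  1.5518 -2.7161  2.3683  2.9093 -2.2685  2.0122]
[0.5906 0.0078 0.07  ] [0.5991 0.1676 0.07  ] [[311.6587 234.8656]
 [303.6277 287.6464]] [[335.8496 249.2727]
 [267.3929 246.3277]]
side corners [[238.1933 304.0329]
 [266.4548 202.8396]
 [366.2151 209.4535]
 [363.5401 313.9335]]
flask [0.6733 0.3112 0.05  ]
reagent [0.5702 0.3073 0.05  ]
beaker [ 0.6519 -0.1623  0.05  ]
t.png origin [296 209] scale 8
s.png origin [269 185] scale 8
```

View pics/z1.png

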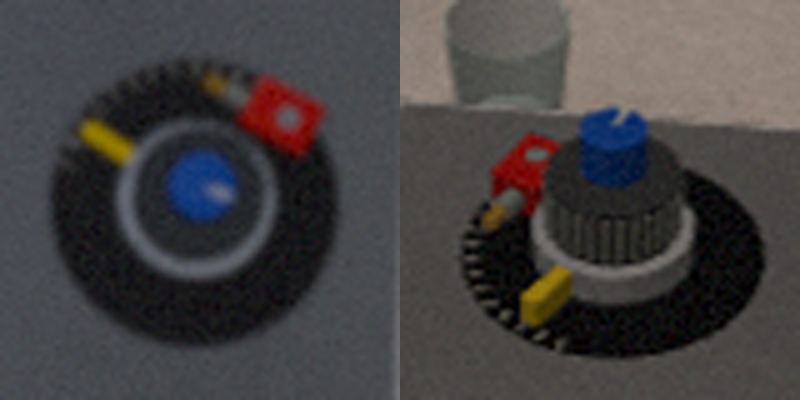

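The zoomed top view, 5x with origin (296,209), shows the lug from crop (128,155) to (85,130). The stop's lug-side edge runs from (262,77) to (240,122), and the pin tip is near (203,78). The side view agrees. Next I'll work out the angles and a refined axis.

```bash
python3 - <<'E'
from h import *
T=lambda x,y:np.array([296+x/5-.4,209+y/5-.4]); S=lambda x,y:np.array([269+(x-400)/5-.4,185+y/5-.4])
obs=[('top',(0,-.055,.142),T(202,187)),('top',(0,-.055,.088),T(197,198)),('top',(0,-.055,.071),T(195,203)),
('side',(0,-.055,.142),S(613,120)),('top',(0,.105,.08),np.array([265,245])),('side',(0,.105,.08),np.array([302.8,284]))]
f=lambda u:np.concatenate([(proj(n,unit(u,P))[0]-p) for n,P,p in obs])
r=least_squares(f,[.5935,.0628,-.05]); u=r.x; print(u,r.fun.reshape(-1,2))
ax=unit(u,(0,-.055,.07))[0]; print('axis',ax,'button',unit(u,(0,.105,.07))[0])
for nm,c,p,z in [('lug out','top',T(85,130),.087),('lug in','top',T(128,155),.087),('face out','top',T(262,77),.09),('face in','top',T(240,122),.09),('blk far out','top',T(327,103),.09),('tip','top',T(203,80),.082),('tip side','side',S(487,217),.082),('lug side out','side',S(533,298),.087),('lug side in','side',S(563,273),.087)]:
    d=ray(c,p,z)-ax; print(nm,d[:2]*1e3,'r',np.hypot(*d[:2])*1e3,'ang',np.degrees(np.arctan2(d[1],d[0])))
E
```

```text
[ 0.5944  0.0651 -0.0609] [[ 0.4511 -0.3384]
 [ 0.2156  0.0624]
 [ 0.2507 -0.1694]
 [ 0.3493  1.616 ]
 [ 1.0186  0.1288]
 [-0.1392  1.024 ]]
axis [0.5911 0.0102 0.07  ] button [0.6008 0.1699 0.07  ]
lug out [32.3342 51.6732] r 60.95588886199653 ang 57.963943843378516
lug in [20.5104 31.9626] r 37.977444376438626 ang 57.311704753871055
face out [ 55.8424 -30.333 ] r 63.548953401666466 ang -28.510366323294555
face in [ 34.9603 -19.7876] r 40.17174077551521 ang -29.50999037694239
blk far out [ 43.4222 -60.121 ] r 74.16207766303079 ang -54.16142786491615
tip [55.9365 -3.4785] r 56.044565270046135 ang -3.5584005899078193
tip side [57.1542 -8.9009] r 57.84316966497859 ang -8.851823937252
lug side out [32.336  49.0009] r 58.70859368293358 ang 56.57893558233927
lug side in [20.5685 32.3514] r 38.33631729596571 ang 57.552447602626096
```

move_arm:
  targets:
    - [[-523, -273, 0], [0, 0, 0], 1]
    - [[-523, -273, 0], [0, 0, 0], 1]
    - [[-523, -273, 0], [0, 0, 0], 1]
    - [[-523, -273, 0], [0, 0, 0], 1]
    - [[-523, -273, 0], [0, 0, 0], 1]
    - [[-523, -273, 0], [0, 0, 0], 1]
    - [[-523, -273, 0], [0, 0, 0], 1]
    - [[-523, -273, 0], [0, 0, 0], 1]
    - [[-523, -273, 0], [0, 0, 0], 1]
    - [[-523, -273, 0], [0, 0, 0], 1]
    - [[-523, -273, 0], [0, 0, 0], 1]
    - [[-523, -273, 0], [0, 0, 0], 1]
    - [[-523, -273, 0], [0, 0, 0], 1]
    - [[-523, -273, 0], [0, 0, 0], 1]

```text
time: 1.95
tool_pos: [0.5913, 0.012, 0.2059]
ee_rot: [3.141, 0.0, 2.674]
wrist_force: [1.1, -0.0, -0.4]
width: 0.094
```

```bash
python3 - <<'E'
from h import *
im=crop('side','pics/g1.png',(311,190),60,6)
o=status.get_obs(); print(o['tool_pos'],o['ee_rot'],o['wrist_torque'],o['wrist_force'])
print(proj('side',[o['tool_pos']]), proj('side',[(.5911,.0102,.142)]))
E
```

```text
pics/g1.png origin [251 130] scale 6
[0.5914 0.0118 0.2059] [3.1412 0.0005 2.6742] [0.012  0.0364 0.0551] [-0.5658  0.7789 -0.0257]
[[311.5076 186.1728]] [[311.5493 210.213 ]]
```

View pics/g1.png

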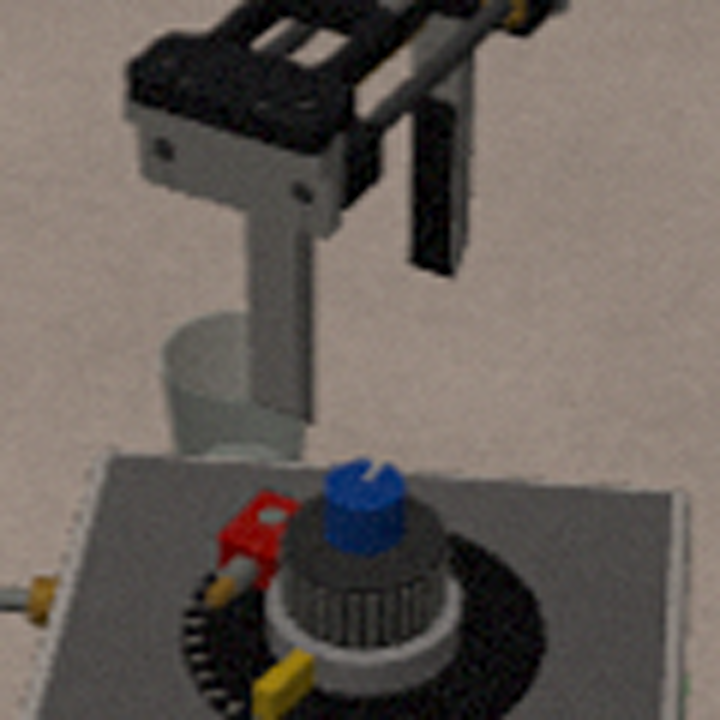

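The side view shows the open fingers centred over the knob: the fingertip midpoint is near (311,187) and the blue top near (312,210), which agrees with the calibration to about 1 px. Descending, then closing.

move_arm:
  targets:
    - [[0, -2, 50], [0, 0, 0], 1]
    - [[0, -2, 80], [0, 0, 0], 1]
    - [[0, -2, 100], [0, 0, 0], 1]
    - [[0, -2, 110], [0, 0, 0], 1]
    - [[0, -2, 110], [0, 0, 0], 1]
    - [[0, -2, 110], [0, 0, 0], 1]

```text
time: 2.75
tool_pos: [0.5916, 0.0091, 0.0969]
ee_rot: [3.141, 0.002, 2.673]
wrist_force: [-0.1, -1.3, -0.2]
width: 0.0942
```

move_arm:
  targets:
    - [[0, 0, 0], [0, 0, 0], 0.4]
    - [[0, 0, 0], [0, 0, 0], 0.3]
    - [[0, 0, 0], [0, 0, 0], 0.2]
    - [[0, 0, 0], [0, 0, 0], -0.2]
    - [[0, 0, 0], [0, 0, 0], -0.2]
    - [[0, 0, 0], [0, 0, 0], -0.2]
    - [[0, 0, 0], [0, 0, 0], -0.2]
    - [[0, 0, 0], [0, 0, 0], -0.2]

```text
time: 3.75
tool_pos: [0.5913, 0.0098, 0.0957]
ee_rot: [3.14, 0.0, 2.673]
wrist_force: [2.4, 5.4, 0.2]
width: 0.0596
```

```bash
python3 - <<'E'
from h import *
o=status.get_obs(); print(o)
E
```

```text
{'time': 3.75, 'joint_positions': array([-0.0802,  0.2228,  1.4359,  0.0016,  1.4817, -1.1826]), 'qvel': array([ 0.0013, -0.0018, -0.0009,  0.0013, -0.0002,  0.0008]), 'joint_torque': array([ -2.6381, -38.5387, -28.0369,  -1.4925,   0.8074,  -0.0359]), 'tool_pos': array([0.5913, 0.0098, 0.0957]), 'ee_rot': array([3.1397, 0.0005, 2.6731]), 'wrist_force': array([2.4001, 5.4103, 0.2023]), 'wrist_torque': array([ 0.7257, -0.4353, -0.0095]), 'width': 0.05961671512963212}
```

move_arm:
  targets:
    - [[0, 0.7, 0], [0, 0, 0], -1]
    - [[0, 0.7, 0], [0, 0, 3], -1]
    - [[0, 0.7, 0], [0, 0, 6], -1]
    - [[0, 0.7, 0], [0, 0, 10], -1]
    - [[0, 0.7, 0], [0, 0, 15], -1]
    - [[0, 0.7, 0], [0, 0, 20], -1]
    - [[0, 0.7, 0], [0, 0, 20], -1]
    - [[0, 0.7, 0], [0, 0, 20], -1]

```text
time: 4.75
tool_pos: [0.5912, 0.0097, 0.0956]
ee_rot: [3.141, -0.0, 2.324]
wrist_force: [1.3, 3.1, 1.5]
width: 0.0592
```

```bash
cat >> h.py <<'E'
def st():
    o=status.get_obs(); M=R.from_euler('xyz',o['ee_rot']).as_matrix()
    print(o['time'],o['tool_pos'],'yaw',np.degrees(o['ee_rot'][2]),'F',o['wrist_force'],'Ftool',M.T@o['wrist_force'],'T',o['wrist_torque'],'w',o['width'])
E
python3 - <<'E'
from h import *
st(); im=crop('top','t.png',(336,245),40,8); crop('side','s.png',(309,225),40,8)
cv2.imwrite('pics/z2.png',np.hstack([cv2.resize(cv2.imread(f),(400,400)) for f in('t.png','s.png')]))
E
```

```text
4.75 [0.5912 0.0097 0.0956] yaw 133.1617946591979 F [1.2924 3.1044 1.5496] Ftool [ 1.3804  3.0668 -1.5487] T [ 0.5137 -0.2596 -0.2128] w 0.059203471810767926
t.png origin [296 205] scale 8
s.png origin [269 185] scale 8
```

View pics/z2.png

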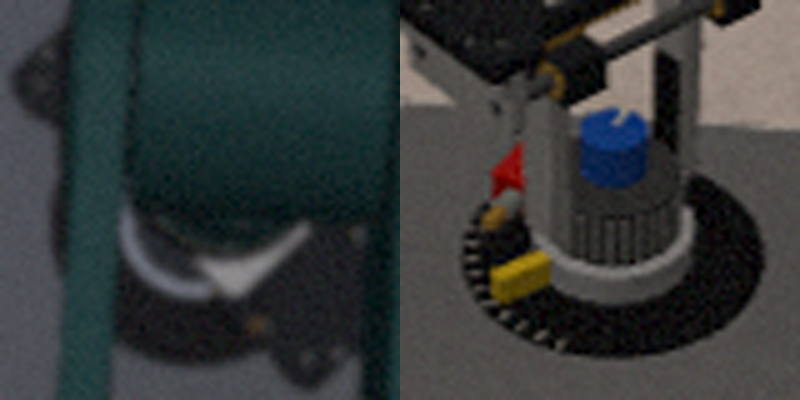

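The side view shows the lug turned about 20° with the ring. The fine knob looks unchanged and the brass tip is visible near crop (493,217). Continuing, and reading the torque while moving.

move_arm:
  targets:
    - [[0, 0.4, 0], [0, 0, 3], -1]
    - [[0, 0.4, 0], [0, 0, 7], -1]
    - [[0, 0.4, 0], [0, 0, 11], -1]
    - [[0, 0.4, 0], [0, 0, 15], -1]
    - [[0, 0.4, 0], [0, 0, 19], -1]
    - [[0, 0.4, 0], [0, 0, 21], -1]
    - [[0, 0.4, 0], [0, 0, 22], -1]
    - [[0, 0.4, 0], [0, 0, 23], -1]
    - [[0, 0.4, 0], [0, 0, 24], -1]
    - [[0, 0.4, 0], [0, 0, 25], -1]

```text
time: 6.1
tool_pos: [0.591, 0.0095, 0.0956]
ee_rot: [-3.14, 0.0, 1.886]
wrist_force: [-3.2, -0.5, 4.6]
width: 0.0595
```

```bash
python3 -c "
from h import *
st(); print(status.get_obs()['joint_torque'])"
```

```text
6.1 [0.591  0.0095 0.0956] yaw 108.08075565547445 F [-3.2319 -0.5333  4.6175] Ftool [ 0.4943 -3.2435 -4.6137] T [-0.1087  0.7333  0.4887] w 0.059454013997722134
[ -0.344  -35.9963 -28.4132   0.3035  -1.1176   0.3898]
```

move_arm:
  targets:
    - [[0, 0, 0], [0, 0, 1], -1]
    - [[0, 0, 0], [0, 0, 2], -1]

```text
time: 6.35
tool_pos: [0.5909, 0.0095, 0.0956]
ee_rot: [-3.14, 0.0, 1.851]
wrist_force: [-4.4, 0.2, 5.6]
width: 0.0592
```

```bash
python3 - <<'E'
from h import *
st(); print(status.get_obs()['joint_torque'])
crop('side','pics/z3.png',(306,225),36,10)
E
```

```text
6.35 [0.5909 0.0095 0.0956] yaw 106.06968166081042 F [-4.3641  0.229   5.5728] Ftool [ 1.4258 -4.1372 -5.5682] T [-0.1986  0.8496  0.4537] w 0.059170373357810294
[ -0.1642 -35.7728 -28.4567   0.429   -1.3029   0.3926]
pics/z3.png origin [270 189] scale 10
```

View pics/z3.png

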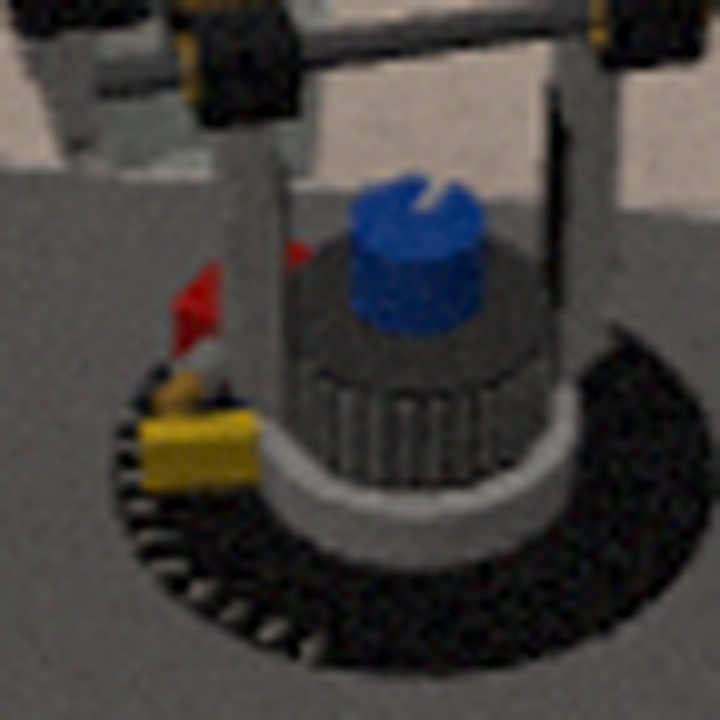

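The side view shows the lug's pin-side face (top edge at about row 415) about 1–2 px short of the brass tip, near (180,390) in the crop. The torque while moving is about 0.47 N m, which is the free baseline. I'll creep in 1° steps.

move_arm:
  targets:
    - [[0, -0.3, 0], [0, 0, 0.5], -1]
    - [[0, -0.3, 0], [0, 0, 1], -1]

```text
time: 6.65
tool_pos: [0.5909, 0.0095, 0.0956]
ee_rot: [-3.141, 0.0, 1.834]
wrist_force: [-3.7, -1.9, 5.3]
width: 0.0595
```

```bash
python3 -c "
from h import *
st()"
```

```text
6.65 [0.5909 0.0095 0.0956] yaw 105.09208894702523 F [-3.7288 -1.8717  5.253 ] Ftool [-0.8386 -4.0908 -5.2501] T [-0.1295  0.8141  0.4687] w 0.05954533510355179
```

move_arm:
  targets:
    - [[0, 0, 0], [0, 0, 0.5], -1]
    - [[0, 0, 0], [0, 0, 1], -1]

```text
time: 6.9
tool_pos: [0.5909, 0.0095, 0.0956]
ee_rot: [-3.141, 0.0, 1.817]
wrist_force: [-3.4, -0.5, 4.6]
width: 0.0595
```

```bash
python3 -c "
from h import *
st()"
```

```text
6.9 [0.5909 0.0095 0.0956] yaw 104.09325312020994 F [-3.4049 -0.4986  4.5801] Ftool [ 0.3435 -3.4271 -4.5778] T [-0.2466  0.8474  0.4454] w 0.05953505691105848
```

move_arm:
  targets:
    - [[0, 0, 0], [0, 0, 0.5], -1]
    - [[0, 0, 0], [0, 0, 1], -1]

```text
time: 7.15
tool_pos: [0.5909, 0.0095, 0.0956]
ee_rot: [-3.141, 0.0, 1.799]
wrist_force: [-3.6, -0.9, 5.1]
width: 0.0592
```

```bash
python3 -c "
from h import *
st()"
```

```text
7.15 [0.5909 0.0095 0.0956] yaw 103.09337328417705 F [-3.5742 -0.8963  5.1264] Ftool [-0.0656 -3.6881 -5.1236] T [-0.2066  0.816   0.5254] w 0.05922045156611474
```

move_arm:
  targets:
    - [[0, 0, 0], [0, 0, 0.5], -1]
    - [[0, 0, 0], [0, 0, 1], -1]

```text
time: 7.4
tool_pos: [0.5909, 0.0095, 0.0956]
ee_rot: [-3.141, 0.0, 1.782]
wrist_force: [-3.5, -1.3, 4.9]
width: 0.0595
```

```bash
python3 -c "
from h import *
st()"
```

```text
7.4 [0.5909 0.0095 0.0956] yaw 102.09118899395112 F [-3.5079 -1.3214  4.8951] Ftool [-0.5595 -3.7103 -4.8923] T [-0.1877  0.8333  0.456 ] w 0.0595199284670693
```

```bash
cat >> h.py <<'E'
def tz(n=5):
    r=[]
    for i in range(n):
        o=status.get_obs(); r.append(o['wrist_torque'][2]); viewer.snapshot('side')
    print('t',o['time'],'yaw',np.degrees(o['ee_rot'][2]),'Tz',np.array(r),np.mean(r))
E
python3 -c "
from h import *
tz()"
```

```text
t 7.6 yaw 102.09417784617844 Tz [0.456  0.4287 0.4188 0.412  0.377 ] 0.4184839442389029
```

move_arm:
  targets:
    - [[0, 0, 0], [0, 0, 0.5], -1]
    - [[0, 0, 0], [0, 0, 1], -1]

```text
time: 7.9
tool_pos: [0.5909, 0.0095, 0.0956]
ee_rot: [-3.141, 0.0, 1.764]
wrist_force: [-4.0, -1.2, 5.6]
width: 0.0593
```

```bash
python3 -c "
from h import *
tz()"
```

```text
t 8.1 yaw 101.09342165227254 Tz [0.4633 0.5056 0.4169 0.4143 0.4325] 0.4464990464434968
```

move_arm:
  targets:
    - [[0, 0, 0], [0, 0, 0.5], -1]
    - [[0, 0, 0], [0, 0, 1], -1]

```text
time: 8.4
tool_pos: [0.5908, 0.0095, 0.0956]
ee_rot: [-3.141, 0.001, 1.747]
wrist_force: [-4.5, -1.2, 4.7]
width: 0.0598
```

```bash
python3 -c "
from h import *
tz()"
```

```text
t 8.6 yaw 100.0966353486537 Tz [0.4794 0.4891 0.4234 0.3541 0.3894] 0.4271119278333715
```

move_arm:
  targets:
    - [[0, 0, 0], [0, 0, 0.5], -1]
    - [[0, 0, 0], [0, 0, 1], -1]

```text
time: 8.9
tool_pos: [0.5908, 0.0095, 0.0956]
ee_rot: [-3.141, 0.001, 1.729]
wrist_force: [-3.0, -1.9, 5.7]
width: 0.0596
```

```bash
python3 -c "
from h import *
tz()"
```

```text
t 9.1 yaw 99.09869185346959 Tz [0.5315 0.4221 0.4128 0.4001 0.3922] 0.43173464925678556
```

move_arm:
  targets:
    - [[0, 0, 0], [0, 0, 0.5], -1]
    - [[0, 0, 0], [0, 0, 1], -1]

```text
time: 9.4
tool_pos: [0.5908, 0.0095, 0.0956]
ee_rot: [-3.141, 0.0, 1.712]
wrist_force: [-3.5, -0.9, 5.3]
width: 0.0596
```

```bash
python3 -c "
from h import *
tz()"
```

```text
t 9.6 yaw 98.09521961175594 Tz [0.4936 0.4427 0.4496 0.3807 0.3932] 0.431974906160786
```

move_arm:
  targets:
    - [[0, 0, 0], [0, 0, 0.5], -1]
    - [[0, 0, 0], [0, 0, 1], -1]

```text
time: 9.9
tool_pos: [0.5908, 0.0095, 0.0956]
ee_rot: [-3.141, 0.001, 1.695]
wrist_force: [-3.3, -0.9, 5.4]
width: 0.0591
```

```bash
python3 -c "
from h import *
tz()"
```

```text
t 10.1 yaw 97.09062333124211 Tz [0.5293 0.4218 0.4531 0.4142 0.4001] 0.4436874448657229
```

move_arm:
  targets:
    - [[0, 0, 0], [0, 0, 0.5], -1]
    - [[0, 0, 0], [0, 0, 1], -1]

```text
time: 10.4
tool_pos: [0.5908, 0.0095, 0.0956]
ee_rot: [-3.141, 0.001, 1.677]
wrist_force: [-3.5, -0.5, 5.2]
width: 0.0599
```

```bash
python3 - <<'E'
from h import *
tz(); crop('side','pics/z4.png',(306,225),36,10); st()
E
```

```text
t 10.6 yaw 96.09968023823353 Tz [0.5481 0.4745 0.4328 0.4943 0.4613] 0.4821992518475855
pics/z4.png origin [270 189] scale 10
10.7 [0.5908 0.0095 0.0956] yaw 96.09736265098648 F [-3.6763 -0.3856  5.5507] Ftool [ 0.0042 -3.7011 -5.5476] T [-0.2023  0.8429  0.4542] w 0.059359635395889815
```

View pics/z4.png

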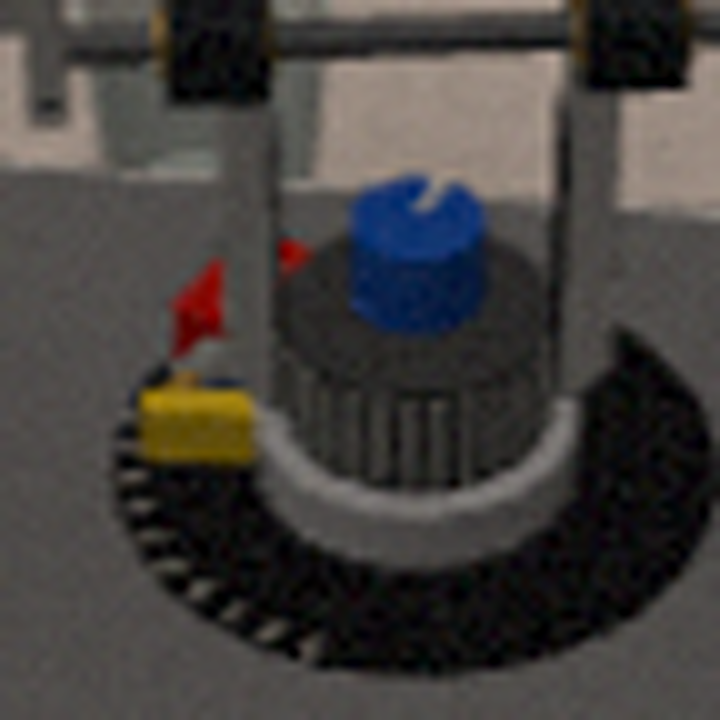

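The lug now nearly hides the brass tip at crop (185,382). The mean torque has just started to rise (0.43 to 0.48), so contact is at about yaw 96.6–97°.

move_arm:
  targets:
    - [[0, 0, 0], [0, 0, 0.5], -1]
    - [[0, 0, 0], [0, 0, 1], -1]

```text
time: 10.95
tool_pos: [0.5908, 0.0095, 0.0956]
ee_rot: [-3.141, 0.001, 1.66]
wrist_force: [-4.0, 0.0, 5.5]
width: 0.0595
```

```bash
python3 -c "
from h import *
tz()"
```

```text
t 11.15 yaw 95.11287782181682 Tz [0.6198 0.5636 0.5758 0.5126 0.5636] 0.5670965358369483
```

move_arm:
  targets:
    - [[0, 0, 0], [0, 0, 0.5], -1]
    - [[0, 0, 0], [0, 0, 1], -1]

```text
time: 11.45
tool_pos: [0.5908, 0.0095, 0.0956]
ee_rot: [-3.141, 0.001, 1.643]
wrist_force: [-3.6, -0.8, 5.3]
width: 0.0592
```

```bash
python3 -c "
from h import *
tz();st()"
```

```text
t 11.65 yaw 94.1286146517887 Tz [0.7214 0.655  0.6025 0.6481 0.5783] 0.6410715577621543
11.7 [0.5908 0.0095 0.0956] yaw 94.12765959085064 F [-3.7923 -0.7389  5.5237] Ftool [-0.4674 -3.8406 -5.52  ] T [-0.2301  0.8682  0.6575] w 0.059434353177409784
```

Contact fits at about yaw 96.95°, and the slope is close to the expected 0.071 N m/deg. 3 mm is 3.3°, so about 0.5° more. Then I'll release with the pose held and rise.

move_arm:
  targets:
    - [[0, 0, 0], [0, 0, 0.25], -1]
    - [[0, 0, 0], [0, 0, 0.5], -1]
    - [[0, 0, 0], [0, 0, 0.5], -1]

```text
time: 12.08
tool_pos: [0.5908, 0.0095, 0.0956]
ee_rot: [-3.141, 0.001, 1.634]
wrist_force: [-3.8, -1.7, 6.1]
width: 0.0597
```

```bash
python3 -c "
from h import *
tz();st()"
```

```text
t 12.275 yaw 93.63842129242396 Tz [0.6946 0.7276 0.7259 0.6859 0.7248] 0.7117442187295653
12.325 [0.5908 0.0095 0.0956] yaw 93.63896149026998 F [-3.8882 -1.3292  5.1016] Ftool [-1.0829 -3.9695 -5.0973] T [-0.1853  0.7929  0.7228] w 0.05955298427813211
```

move_arm:
  targets:
    - [[0, 0, 0], [0, 0, 0], 0.35]
    - [[0, 0, 0], [0, 0, 0], 0.5]
    - [[0, 0, 0], [0, 0, 0], 0.7]
    - [[0, 0, 0], [0, 0, 0], 1]
    - [[0, 0, 0], [0, 0, 0], 1]
    - [[0, 0, 0], [0, 0, 0], 1]
    - [[0, 0, -20], [0, 0, 0], 1]
    - [[0, 0, -60], [0, 0, 0], 1]
    - [[0, 0, -110], [0, 0, 0], 1]
    - [[0, 0, -110], [0, 0, 0], 1]
    - [[0, 0, -110], [0, 0, 0], 1]

```text
time: 13.7
tool_pos: [0.5909, 0.0099, 0.205]
ee_rot: [-3.141, -0.0, 1.634]
wrist_force: [-0.2, 0.5, -0.8]
width: 0.0939
```

```bash
python3 - <<'E'
from h import *
st(); crop('side','pics/z5.png',(306,225),36,10)
E
```

```text
13.7 [0.5909 0.0099 0.205 ] yaw 93.64173690365388 F [-0.2224  0.4866 -0.7923] Ftool [ 0.4996 -0.1907  0.7924] T [-0.0623  0.0915  0.0308] w 0.09393925086890363
pics/z5.png origin [270 189] scale 10
```

View pics/z5.png

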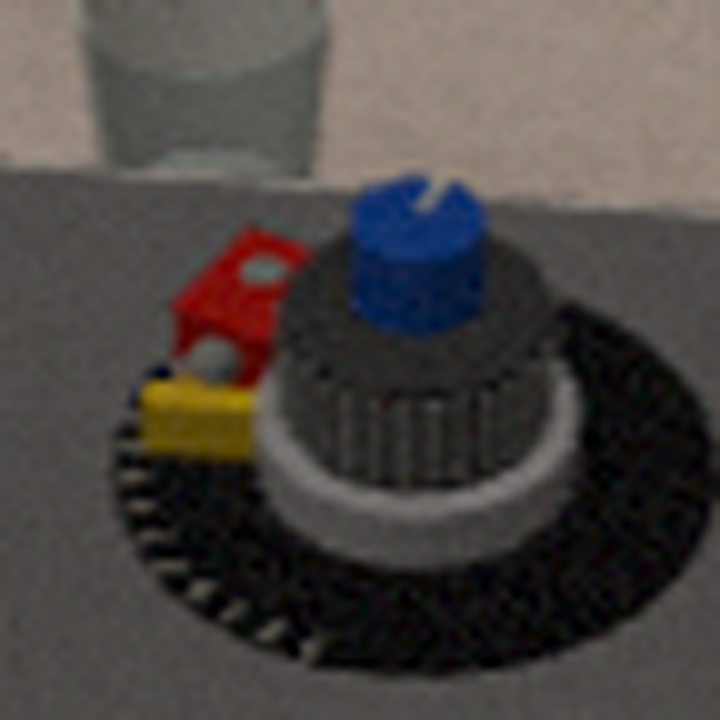

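The side view shows the lug's top edge at about row 383, tight against the pin, with the grey sleeve visible at (210,360). The blue mark is unchanged at (430,195). Now locating the button.

```bash
python3 - <<'E'
from h import *
c={}
for n,g in (('top',(265,245)),('side',(303,285))):
    im=viewer.snapshot(n).astype(int); m=((im[:,:,1]>im[:,:,0]+35)&(im[:,:,1]>im[:,:,2]+25))
    yy,xx=np.nonzero(m); k=np.hypot(xx-g[0],yy-g[1])<20; c[n]=np.array([xx[k].mean(),yy[k].mean()]); print(n,c[n],k.sum(),np.ptp(xx[k]),np.ptp(yy[k]))
r=least_squares(lambda p:np.concatenate([proj(n,p)[0]-c[n] for n in c]),[.6,.17,.08]); print(r.x,r.fun)
for z in (.08,.085,.09): print(z,ray('top',c['top'],z),ray('side',c['side'],z))
E
```

```text
top [265.2821 244.75  ] 156 13 13
side [302.1833 282.4333] 180 15 13
[0.6013 0.1708 0.0883] [ 0.0084 -0.2196  0.1851  0.0278]
0.08 [0.6017 0.1716 0.08  ] [0.6022 0.163  0.08  ]
0.085 [0.6012 0.1712 0.085 ] [0.6019 0.1677 0.085 ]
0.09 [0.6006 0.1707 0.09  ] [0.6015 0.1724 0.09  ]
```

move_arm:
  targets:
    - [[53, 7, 0], [0, 0, 0], -1]
    - [[106, 13, 0], [0, 0, 0], -1]
    - [[159, 20, 0], [0, 0, 0], -1]
    - [[159, 20, 0], [0, 0, 0], -1]
    - [[159, 20, 40], [0, 0, 0], -1]
    - [[159, 20, 80], [0, 0, 0], -1]
    - [[159, 20, 100], [0, 0, 0], -1]
    - [[159, 20, 100], [0, 0, 0], -1]
    - [[159, 20, 100], [0, 0, 0], -1]

```text
time: 14.98
tool_pos: [0.6015, 0.1691, 0.1063]
ee_rot: [3.141, 0.0, 1.633]
wrist_force: [0.3, -1.1, 0.6]
width: 0.0071
```

```bash
python3 - <<'E'
from h import *
st(); crop('side','pics/b1.png',(303,270),36,10); print(proj('side',[status.get_obs()['tool_pos'],(.601,.170,.088)]))
E
```

```text
14.975 [0.6015 0.1691 0.1063] yaw 93.58887055926458 F [ 0.3292 -1.1382  0.6211] Ftool [-1.1566  0.258  -0.6208] T [-0.0316  0.0615  0.0104] w 0.007116628269922557
pics/b1.png origin [267 234] scale 10
[[302.025  275.2581]
 [302.5431 282.2581]]
```

View pics/b1.png

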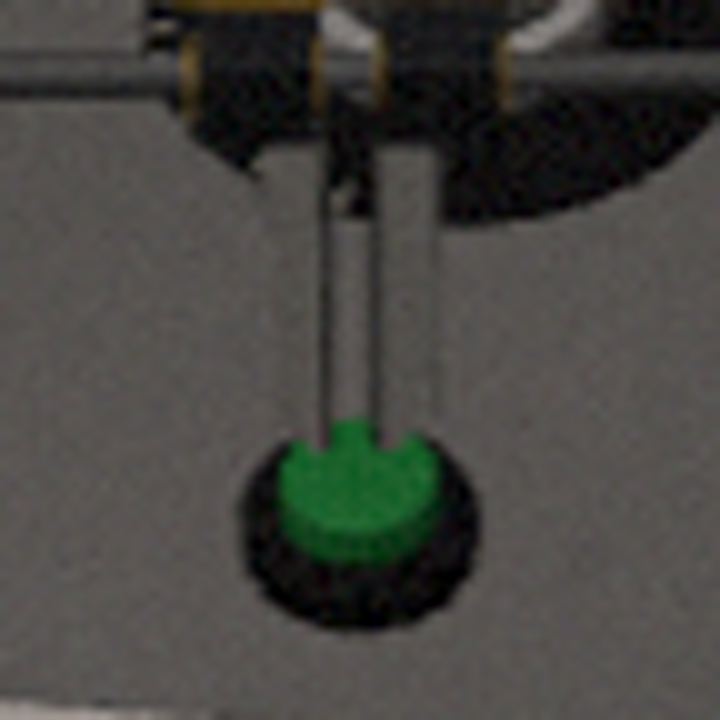

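The shut fingers are centred over the green button (fingers about col 352, button about col 359), which stands proud of its housing. Pressing in small steps.

move_arm:
  targets:
    - [[0, 0, 4], [0, 0, 0], -1]
    - [[0, 0, 8], [0, 0, 0], -1]
    - [[0, 0, 12], [0, 0, 0], -1]
    - [[0, 0, 14], [0, 0, 0], -1]
    - [[0, 0, 15], [0, 0, 0], -1]
    - [[0, 0, 16], [0, 0, 0], -1]
    - [[0, 0, 16], [0, 0, 0], -1]

```text
time: 15.9
tool_pos: [0.6009, 0.1698, 0.0898]
ee_rot: [-3.141, -0.0, 1.634]
wrist_force: [-2.1, -1.1, 2.8]
width: 0.0006
```

move_arm:
  targets:
    - [[0, 0, 1], [0, 0, 0], -1]
    - [[0, 0, 2], [0, 0, 0], -1]
    - [[0, 0, 2], [0, 0, 0], -1]

```text
time: 16.27
tool_pos: [0.6009, 0.1698, 0.0876]
ee_rot: [-3.142, -0.0, 1.634]
wrist_force: [-2.5, -1.3, 4.2]
width: 0.0005
```

move_arm:
  targets:
    - [[0, 0, 1], [0, 0, 0], -1]
    - [[0, 0, 2], [0, 0, 0], -1]
    - [[0, 0, 2], [0, 0, 0], -1]

```text
time: 16.65
tool_pos: [0.601, 0.1698, 0.0863]
ee_rot: [3.141, -0.0, 1.634]
wrist_force: [-4.4, 0.0, 6.6]
width: 0.0006
```

move_arm:
  targets:
    - [[0, 0, 1], [0, 0, 0], -1]
    - [[0, 0, 1], [0, 0, 0], -1]
    - [[0, 0, 1], [0, 0, 0], -1]

```text
time: 17.02
tool_pos: [0.601, 0.1699, 0.0862]
ee_rot: [3.141, -0.0, 1.634]
wrist_force: [-5.2, -1.8, 9.6]
width: 0.0007
```

```bash
python3 -c "
from h import *
st()"
```

```text
17.025 [0.601  0.1699 0.0862] yaw 93.64497691157987 F [-5.161  -1.7761  9.6036] Ftool [-1.4433 -5.2566 -9.6075] T [-0.1911  1.1001 -0.0086] w 0.0006759245367141359
```

The button has bottomed: another 1 mm of command gave only 0.1 mm of travel and 3 N more. Retracting.

move_arm:
  targets:
    - [[0, 0, -4], [0, 0, 0], -1]
    - [[0, 0, -10], [0, 0, 0], -1]
    - [[0, 0, -50], [0, 0, 0], -1]
    - [[0, 0, -110], [0, 0, 0], -1]
    - [[-80, -60, -140], [0, 0, 0], -1]
    - [[-80, -120, -140], [0, 0, 0], -1]
    - [[-80, -180, -140], [0, 0, 0], -1]
    - [[-80, -180, -140], [0, 0, 0], -1]
    - [[-80, -180, -140], [0, 0, 0], -1]

```text
time: 18.15
tool_pos: [0.4261, 0.0783, 0.2249]
ee_rot: [3.139, 0.0, 1.634]
wrist_force: [1.1, -0.1, -0.3]
width: 0.0004
```

```bash
python3 - <<'E'
from h import *
st(); a=viewer.snapshot('top'); b=viewer.snapshot('side')
A=cv2.resize(a[205:285,296:376],(400,400),interpolation=cv2.INTER_CUBIC); B=cv2.resize(b[185:345,220:380],(400,400),interpolation=cv2.INTER_CUBIC)
cv2.imwrite('pics/f1.png',np.hstack([A,B])[:,:,::-1])
old=cv2.imread('pics/side0.png')[:,:,::-1].astype(int); 
for nm,(x,y,w,h) in dict(flask=(230,325,45,60),reagent=(295,330,40,55),beaker=(272,178,35,28),button=(288,272,30,28),fineknob=(302,203,19,18)).items():
    print(nm,'diff mean',np.abs(b[y:y+h,x:x+w].astype(int)-old[y:y+h,x:x+w]).mean())
E
```

```text
18.15 [0.4261 0.0783 0.2249] yaw 93.61072949783983 F [ 1.074  -0.1263 -0.3049] Ftool [-0.1937  1.063   0.308 ] T [-0.0791  0.022  -0.0107] w 0.00037945083984623225
flask diff mean 5.212962962962963
reagent diff mean 4.925909090909091
beaker diff mean 4.9523809523809526
button diff mean 4.55515873015873
fineknob diff mean 4.735867446393762
```

View pics/f1.png

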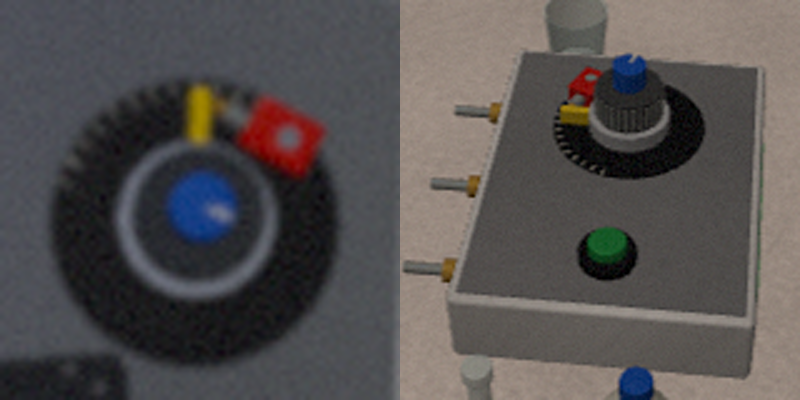

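The lug stands against the pin at about −2° from world x (crop (200,115)), which fits the 59.5° turn. The button is up. The flask, bottle, beaker and fine-knob regions differ from the first picture only by uniform noise. Handing in.

```bash
python3 -c "
from bench import order
print(order.close_job())"
```

```text
the job is handed in; nothing more can be done
None
```

I turned the coarse ring about 59.5° clockwise onto the sprung pin, let it go, then pressed the green button and let it come back up. The job was handed in at about 18 s; `close_job` gives no verdict.

- **Ring and pin:** I felt contact at tool yaw of about 97° and stopped 3.3° later, which puts the pin about 3.0 mm in. The torque rose from 0.43 to 0.71 N m. That is 0.28 N m against the expected 0.23, so by torque alone the pin could be up to about 3.6 mm in, still far from its 10 mm limit. After release, the pictures showed the lug still standing against the pin.
- **Button:** It went down about 6 mm and hit its stop: 1 mm more of command moved it only 0.1 mm and raised the force to 9.6 N. The last picture shows it back up.
- **Fine knob and glassware:** The blue knob's mark and the flask, bottle and beaker differ from the first pictures only by camera noise.
- **Forces:** The readings I took stayed below about 11 N in total. The arm ended clear of everything.

No check failed. The torque difference above is the only disagreement.

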